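Take the tool caddy off its lockable hook

TASK

The blue tool caddy hangs by its cross bar on a twin hook whose sprung red keeper closes over the bar. Take the caddy by its orange grip, push it back against the keeper's yellow roller to press the keeper open, and keep it pressed while lifting the bar up out of the hook; the light keeper bends if it is strained, so never force it. Then set the caddy down gently, upright, in the middle of the blue board, let go, and leave the other things on the table alone.

Things in the scene. Friction and masses are not known exactly. Their poses are not given: they have to be found in the camera images.
- stand: fixed grey hook stand on a 160 x 120 x 10 mm base. Origin: on the table, straight under the hook's seat. z up; +x leads from the open mouth into the hook, to a 30 mm wide column 70 mm behind the seat; y runs along the hanging bar. Under the prongs the space is free from mouth to column. Nothing of stand or keeper is over 31 mm above the seat
- seat (a point): the hook's seat, 200 mm above the table: the bar's axis hangs here (up to 3 mm nearer the mouth, within 4 mm in y). Two prongs, 6 mm wide, at y = -30 and +30 mm (stand axes) carry the bar on level tops from x = -9 to +62 mm, so it can slide back; their upturned tips (x = -16 to -9 mm) end 4 mm above the seat's height
- slot (a point): middle of the slot, fixed on the stand 32 mm behind the seat at y = +38 mm (stand axes), in which the keeper's bracket with its upright hinge pin is clamped: anywhere from 8 mm nearer the mouth to 8 mm farther back. Which, is not reported: the keeper must be found by feel (or seen). The keeper's finger is at y = -42 to -32 mm and covers the bar in every setting
- keeper (a joint): red keeper lever: 0 rad shut, hard stop 0.54 rad; springs shut at once when let go. Its yellow upright roller (8 mm across, y = +20 mm, 4 mm below to 30 mm above the seat) faces the bar's back, 2 to 21 mm behind it. Pushing it straight back with the bar takes 4 N to start, 5 N near the stop, and draws the finger back 4 times as far. Bar free from 0.47 rad (roller 9.5 mm back; stop: 11 mm)
- grip (a point): middle of the gripping length of the caddy's orange grip, an upright 14 x 14 mm post, 48 mm above the bar's axis; the post runs from 5 mm to 67 mm above the bar's axis. Axes are the caddy's: z up, y along the bar, +x into the hook while it hangs
- bar (a point): middle of the caddy's cross bar: steel, 10 mm thick, 114 mm long, along the caddy's y, 135 mm above the caddy's underside. Below it a flat strap 24 mm wide (y) and 8 mm thick goes down to the box between the prongs. In the hook the keeper's rigid finger (4 mm thick) lies 6 mm above it. To come out it must go straight up against the roller until 23 mm up. Over 12 N on the keeper bends it
- foot (a point): centre of the underside of the caddy's blue box, which is 60 (x) x 110 (y) x 50 mm high, with fixed hand tools in it up to 86 mm above the underside. The whole caddy weighs 0.3 to 0.45 kg
- board_mid (a point): centre of the top face of the fixed blue board, 180 x 180 mm, 8 mm thick, lying flat on the table (top 8 mm above it)
- bowl: bystander: grey clay bowl, 124 mm across, 60 mm high; origin under its centre
- cup: bystander: grey clay cup, 72 mm across, 85 mm high; origin under its centre
- cone: bystander: grey clay cone, 80 mm across, 120 mm high; origin under its centre
- glaze_jar: bystander: white jar with yellow cap, 52 mm across, 70 mm high; origin under its centre
- rib_tool: bystander: spatula 160 mm long lying on the table
- mug: bystander: terracotta mug, 76 mm across, 90 mm high, handle at its +y; origin under its centre

How it is judged (in metres and radians):
On the way, in this order (a step that is already met when the one before it is completed fails the run):
1. the keeper is pressed open (at least 0.40 rad) while the bar still lies in the hook (value of joint keeper above 0.4 rad and z of bar in the frame of stand below 0.208 m and x of bar in the frame of stand above -0.009 m), for 0.1 s.
2. the bar is lifted above the keeper and the hook's tips (z of bar in the frame of stand above 0.221 m), for 0.1 s.
At the end, for the whole second after the job is handed in: The caddy stands at rest and released on the blue board, upright within 0.08 rad, the centre of its underside within 30 mm of the board's centre, and the keeper has sprung shut (horizontal distance between foot and board_mid below 0.03 m and height (world z) of foot between 0.004 and 0.013 m and angle between foot's own z axis and vertical below 0.08 rad and linear speed of caddy below 0.02 m/s and value of joint keeper below 0.1 rad); the robot touches nothing.
It fails at once if the keeper is strained with more than 12 N (contact force between keeper and anything else above 12 N).
It fails at once if the caddy is dropped or banged onto the board (touching it while moving faster than 0.3 m/s, as after a fall of 5 mm) (contact force between caddy and board above 0.5 N and linear speed of caddy above 0.3 m/s).
It fails at once if a bystander is moved by more than 20 mm (distance of any of bowl, cup, cone, glaze_jar, rib_tool, mug from where it was at the start of the episode above 0.02 m).
It also fails if it takes over 67 s, if anything falls off the work surface, if the arm or the gripper's body presses on something with over 40 N, if the wrist force passes 120 N, or if a joint passes its speed limit or range.

ROBOT

A 6-joint arm with a two-finger parallel gripper is mounted at the origin on the work surface. World frame = base frame: x ahead of the robot, y to its left, z up, the work surface at z = 0. Lengths are in mm, angles in rad, forces in N, time in s.
With the tool pointing down it reaches from about 375 to 925 mm from the base axis. Payload 5.7 kg.
Tool frame: the origin (TCP) lies midway between the tips of the shut fingers; the grasp point (between the pads) lies 19 mm behind it; z points along the fingers, x is the direction in which the jaws open and shut, and the axes are right-handed (so a half turn about z gives the same grasp; the last joint's range is limited). The gripper opens to 85 mm and grips with 20 to 120 N. Pads are 22 mm wide; open, the fingers measure 114 mm over their backs; the gripper's body (76 mm by 85 mm) begins 54 mm behind the grasp point. The pads swing forward as they close: fully open they stand 13 mm farther back than shut.
Start: joints at [-1.374, 0.359, 1.51, -0, 1.272, -0.115], TCP at [184.048, -571.043, 231.267] pointing down, gripper open.
Joint ranges: [-2.97, 2.97], [-1.01, 2.36], [0.21, 2.38], [-0.96, 4.11], [0.2, 2.71], [-2.98, 2.98]. Speed limits (rad/s): [2.39, 2.39, 3.14, 3.14, 3.14, 3.14].

INTERFACE

Orientations are given as a rotation vector (axis times angle).
In Python, from workcell import r gives the robot as it stands.
- The arm moves only by the tool arm_command, never from a script. Its argument "series" is a list of rows, each a list of 7 numbers: the closure, from 0 (fully open) to 1 (shut), then the shift along the tool's x, y, z in mm, then the turn, a rotation vector about the tool's x, y, z in rad. In form: [[jaw, dx, dy, dz, rx, ry, rz], ...]. A call has 1 to 10 rows; each row shifts and turns the commanded pose from where the row before left it, along the tool's axes as they then stand; what a row does not reach is not made up. A row lasts 1/10 s, in which the tool goes at most 50 mm and 8.59 degrees, less where a joint would pass 70% of its speed; a pose out of reach is approached as far as the arm can. A call is refused whole if a number of a shift passes 50 or a number of a turn 0.15, either way. A call with a gripper value outside its range is refused whole. The fingers move at their own pace and stop on an object; "force" is the grip in N (left out, the last holds). Time passes only in rows, so rows that do not move let the fingers close. It gives the time, the measured TCP pose, the force and the opening at its end, in the units of the state.
- r.read_state(): the state, without advancing time (a new reading comes with each control period).
- r.snapshot(name): name is "scene" or "top" or "wrist"; returns the picture (400x640x3 uint8, blue, green, red); there is no depth.
- r.get_calibration(name): a dict with "fx", "fy", "cx", "cy" (pixels), "rvec" (rotation vector, rad) and "tvec" (3), from world to camera coordinates, as OpenCV has them. Camera axes: x right, y down, z forward; pixel columns grow to the right and rows downward; lengths in mm; the calibration is good to about 2 mm. A picture is of the moment at which its call begins: read the wrist's pose just before it. get_calibration takes no time and is no camera call; for the wrist camera it gives the pose at the moment of the call.
- r.sign_off(): hands the job in, once; it reports no verdict.
The state is a dict: "t": time; "joint_pos": joint angles; "qd": joint speeds; "joint_efforts": joint torques, N m; "tool_pos": TCP position; "ee_rot": TCP orientation; "force": force on the tool from outside, world axes, zero at the start; "wrist_torque": the same for the moment, N m; "gripper_width": opening from 0.0 (shut) to 1.0 (fully open).
Only numpy, scipy, OpenCV 4.12 (cv2) and the standard library are available. Lean on these libraries where they do the work, as an engineer would, in place of code of your own. Each camera call takes 0.05 s, during which the arm holds its last target.

## Working session

There is one attempt and no reset: what is moved stays moved. The work goes in short steps, Python scripts to look and compute and a tool call to move; the robot and the scene stay as the last step left them, time stands still between calls to the robot, and variables do not carry over. Pictures are saved under pics/ and viewed, and the job is handed in when it is done.

Besides the shell and the picture viewer there is one more tool, called after ">>>" as a command line: name --pt "numbers of a row" for each row, then --argument value for the rest. arm_command: Moves the arm, as the interface text tells. Its arguments: {"type":"object","properties":{"series":{"type":"array","items":{"type":"array","items":{"type":"number"}}},"force":{"type":"number"}},"required":["series"]}

```bash
ls; mkdir -p pics; python3 - <<'E'
from workcell import r
import cv2
s=r.read_state();print(s)
for n in("scene","top","wrist"):
    c=r.get_calibration(n);print(n,c)
    cv2.imwrite(f"pics/a_{n}.png",r.snapshot(n))
E
```

```text
pics
{'t': 0.0, 'joint_pos': array([-1.37407663e+00,  3.59505166e-01,  1.51145114e+00,  4.73990743e-05,
        1.27251179e+00, -1.15112548e-01]), 'qd': array([-0.00074475, -0.00025611,  0.00167946, -0.00011751,  0.00036659,
       -0.00037938]), 'joint_efforts': array([ 9.70700894e-04, -5.27620661e+01, -2.78620183e+01,  4.32343109e-05,
        1.30442774e-02, -7.17773531e-06]), 'tool_pos': array([ 183.94725108, -570.37945545,  230.44638194]), 'ee_rot': array([-2.53838385e+00,  1.84878723e+00,  2.11724148e-03]), 'force': array([-0.37446841,  0.06027927, -0.6974804 ]), 'wrist_torque': array([-0.00957496,  0.04052474, -0.02173833]), 'gripper_width': 0.9976531306658617}
scene {'fx': 411.8033109461831, 'fy': 411.8033109461831, 'cx': 313.9794954235188, 'cy': 201.36190256272627, 'rvec': array([ 1.61857381,  2.15078656, -0.6912492 ]), 'tvec': array([ 164.06490914, -355.98227716, 1668.25256959])}
top {'fx': 411.9995635541116, 'fy': 411.9995635541116, 'cx': 316.12227609774675, 'cy': 195.23690427201214, 'rvec': array([ 2.1826407 , -2.17425208,  0.12659031]), 'tvec': array([ -15.30176919,  624.51680583, 1534.32959464])}
wrist {'fx': 302.5107484653784, 'fy': 302.5107484653784, 'cx': 325.12054349354, 'cy': 194.29961261720197, 'rvec': array([-2.33149741,  1.69990215,  0.26308155]), 'tvec': array([-599.03643773,  -38.9243987 ,  380.09502512])}
```

View pics/a_scene.png

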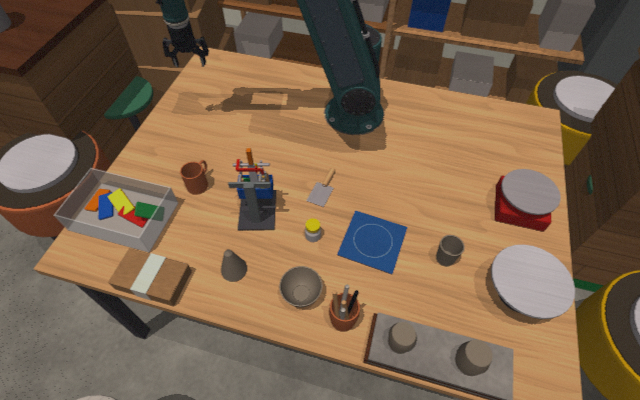

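View pics/a_top.png

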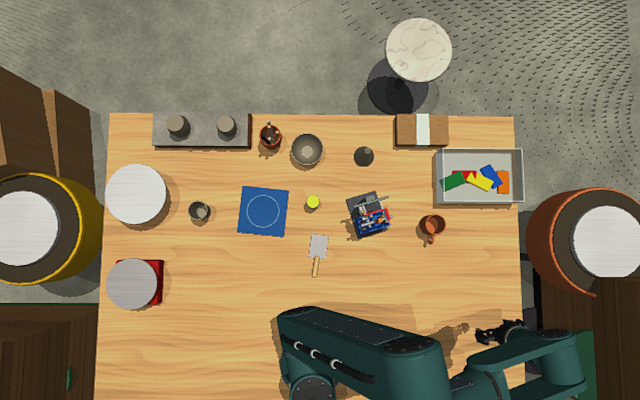

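View pics/a_wrist.png

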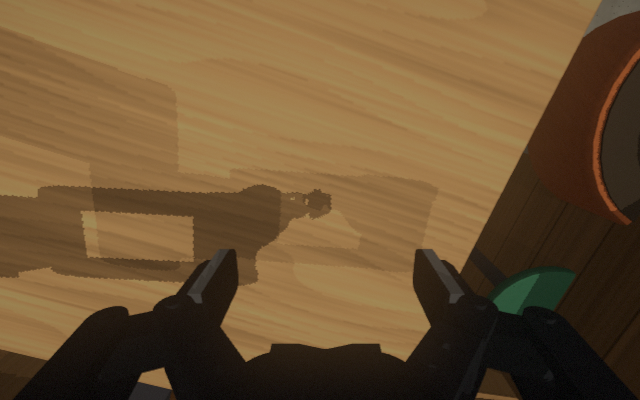

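The scene view shows the stand around (255,195), with the caddy's mouth side towards the robot. The board is at (373,241). In the top view the stand is at about (370,215) and the board at (263,211). I'll zoom in next.

```bash
cat > h.py <<'E'
import numpy as np, cv2
from scipy.spatial.transform import Rotation as R
def KRT(c):
    K=np.array([[c['fx'],0,c['cx']],[0,c['fy'],c['cy']],[0,0,1]]);return K,cv2.Rodrigues(np.array(c['rvec']))[0],np.array(c['tvec'],float)
def proj(c,P):
    K,Ro,t=KRT(c);return cv2.projectPoints(np.array(P,float).reshape(-1,1,3),np.array(c['rvec']),t,K,None)[0].reshape(-1,2)
def onz(c,uv,z):
    K,Ro,t=KRT(c);o=-Ro.T@t;d=Ro.T@np.linalg.inv(K)@np.array([uv[0],uv[1],1.]);return o+d*(z-o[2])/d[2]
def tri(cs,uvs):
    A=[];b=[]
    A=np.zeros((3,3));b=np.zeros(3);L=[]
    for c,uv in zip(cs,uvs):
        K,Ro,t=KRT(c);o=-Ro.T@t;d=Ro.T@np.linalg.inv(K)@np.array([uv[0],uv[1],1.]);d/=np.linalg.norm(d)
        M=np.eye(3)-np.outer(d,d);A+=M;b+=M@o;L.append((M,o))
    X=np.linalg.solve(A,b);return X,[np.linalg.norm(M@(X-o)) for M,o in L]
def crop(im,x0,y0,x1,y1,s,name):
    cv2.imwrite(name,cv2.resize(im[y0:y1,x0:x1],None,fx=s,fy=s,interpolation=cv2.INTER_CUBIC))
E
python3 - <<'E'
from workcell import r
from h import *
s=cv2.imread('pics/a_scene.png');t=cv2.imread('pics/a_top.png')
crop(s,215,140,295,240,6,'pics/b_s.png');crop(t,325,170,405,250,7,'pics/b_t.png')
ct=r.get_calibration('top');cs=r.get_calibration('scene')
print("board",[onz(ct,p,8) for p in[(263,211),(243,186),(288,188),(238,234),(283,237)]],onz(cs,(373,241),8))
print("stand",onz(ct,(368,215),200),'mug',onz(ct,(432,224),90),'jar',onz(ct,(313,202),70),'rib',onz(ct,(318,250),0),'cone',onz(ct,(364,156),120))
E
```

```text
board [array([565.19873571, 190.17968663,   8.        ]), array([661.31512516, 268.59885201,   8.        ]), array([654.42471834,  95.31932847,   8.        ]), array([477.13527206, 283.80411593,   8.        ]), array([466.27846032, 112.52655756,   8.        ])] [567.19465589 190.12174149   8.        ]
stand [ 541.47045137 -185.57944594  200.        ] mug [ 515.24175115 -435.04039718   90.        ] jar [595.51008817  -0.7720326   70.        ] rib [417.18586035 -21.23484708   0.        ] cone [ 759.45012094 -184.53150078  120.        ]
```

View pics/b_s.png

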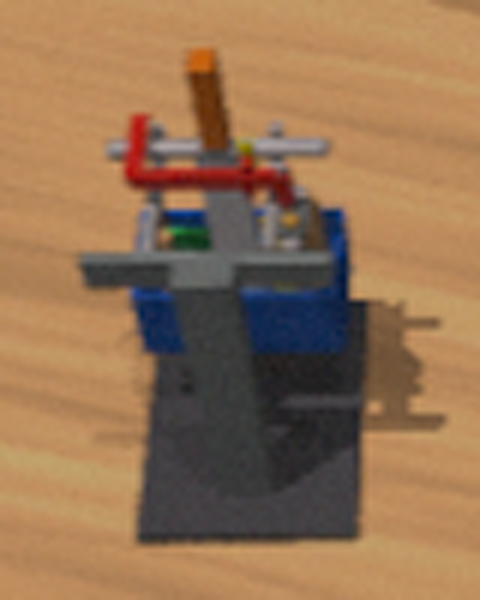

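View pics/b_t.png

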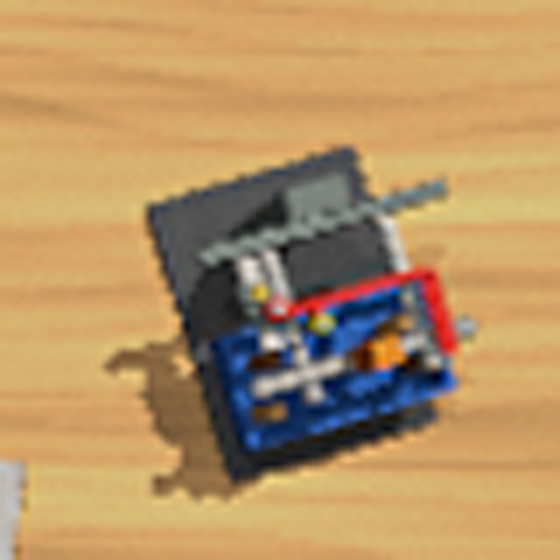

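The zooms give these pixels. Scene: grip top (248.7,150.3), bar ends (233.3,164.7) and (269.7,164.5). Top: grip top (380.3,220.3), bar ends (392.1,216.6) and (361.4,225.3). The mouth faces the robot.

```bash
python3 - <<'E'
from workcell import r
from h import *
ct=r.get_calibration('top');cs=r.get_calibration('scene')
for n,a,b in[('grip',(248.7,150.3),(380.3,220.3)),('barR',(233.3,164.7),(392.1,216.6)),('barL',(269.7,164.5),(361.4,225.3))]:
    X,e=tri([cs,ct],[a,b]);print(n,X.round(1),np.round(e,1))
T=lambda u,v:(325+u/7,170+v/7)
S=lambda u,v:(215+u/6,140+v/6)
print('top base corners',[onz(ct,T(*p),10).round(0) for p in[(150,207),(350,150),(233,482)]])
print('scene base corners',[onz(cs,S(*p),10).round(0) for p in[(138,540),(358,540),(365,302)]])
E
```

```text
grip [ 521.2 -215.9  264.3] [0. 0.]
barR [ 536.7 -268.1  200.5] [1. 1.]
barL [ 506.6 -162.7  201.5] [0.1 0.1]
top base corners [array([ 610., -130.,   10.]), array([ 643., -241.,   10.]), array([ 460., -175.,   10.])]
scene base corners [array([ 649., -240.,   10.]), array([ 616., -125.,   10.]), array([ 462., -175.,   10.])]
```

```bash
cat >> h.py <<'E'
def plan(s,tgt,yaw,n,jaw):
    """tool pointing down, tool x at yaw"""
    p0=np.array(s['tool_pos']);R0=R.from_rotvec(s['ee_rot'])
    Rt=R.from_matrix(np.array([[np.cos(yaw),np.sin(yaw),0],[np.sin(yaw),-np.cos(yaw),0],[0,0,-1]]))
    dv=(R0.inv()*Rt).as_rotvec()
    print('total turn',dv.round(3),'dist',np.round(np.array(tgt)-p0,1))
    Rc=R0;p=p0
    for i in range(n):
        st=(np.array(tgt)-p0)/n
        print([jaw]+[float(x) for x in Rc.inv().apply(st).round(1)]+[float(x) for x in (dv/n).round(4)])
        Rc=Rc*R.from_rotvec(dv/n)
E
python3 - <<'E'
from workcell import r
from h import *
s=r.read_state();c=r.get_calibration('wrist')
K,Ro,t=KRT(c);o=-Ro.T@t;R0=R.from_rotvec(s['ee_rot'])
print('cam in tool',R0.inv().apply(o-s['tool_pos']),'axis',R0.inv().apply(Ro[2]))
y=np.deg2rad(16.2)
plan(s,[500,-220,335],y,14,0)
E
```

```text
cam in tool [   0.30186941  -75.89175686 -142.5244681 ] axis [-7.76350148e-04  2.99695705e-01  9.54034529e-01]
total turn [-1.000e-03  1.000e-03 -1.542e+00] dist [316.1 350.5 104.4]
[0, -16.9, -29.2, -7.4, -0.0001, 0.0001, -0.1101]
[0, -13.6, -30.9, -7.4, -0.0001, 0.0001, -0.1101]
[0, -10.1, -32.2, -7.4, -0.0001, 0.0001, -0.1101]
[0, -6.5, -33.1, -7.4, -0.0001, 0.0001, -0.1101]
[0, -2.9, -33.6, -7.4, -0.0001, 0.0001, -0.1101]
[0, 0.8, -33.7, -7.4, -0.0001, 0.0001, -0.1101]
[0, 4.5, -33.4, -7.4, -0.0001, 0.0001, -0.1101]
[0, 8.2, -32.7, -7.5, -0.0001, 0.0001, -0.1101]
[0, 11.7, -31.6, -7.5, -0.0001, 0.0001, -0.1101]
[0, 15.1, -30.1, -7.5, -0.0001, 0.0001, -0.1101]
[0, 18.4, -28.3, -7.5, -0.0001, 0.0001, -0.1101]
[0, 21.4, -26.1, -7.5, -0.0001, 0.0001, -0.1101]
[0, 24.1, -23.6, -7.5, -0.0001, 0.0001, -0.1101]
[0, 26.5, -20.8, -7.5, -0.0001, 0.0001, -0.1101]
```

>>> arm_command --pt "0 -17 -29 -15 0 0 -0.11" --pt "0 -13.5 -31 -15 0 0 -0.11" --pt "0 -10 -32 -15 0 0 -0.11" --pt "0 -6.5 -33 -15 0 0 -0.11" --pt "0 -3 -33.5 -15 0 0 -0.11" --pt "0 1 -33.5 -15 0 0 -0.11" --pt "0 4.5 -33.5 -10 0 0 -0.11" --pt "0 8 -32.5 -5 0 0 -0.11"

```text
t: 0.95
tool_pos: [365.2, -370.4, 337.3]
ee_rot: [3.086, -0.585, 0.002]
force: [0.3, -1.3, -0.5]
gripper_width: 1.003
```

>>> arm_command --pt "0 11.5 -31.5 0 0 0 -0.11" --pt "0 15 -30 0 0 0 -0.11" --pt "0 18.5 -28.5 0 0 0 -0.11" --pt "0 21.5 -26 0 0 0 -0.11" --pt "0 24 -23.5 0 0 0 -0.11" --pt "0 26.5 -21 0 0 0 -0.11" --pt "0 0 0 0 0 0 0" --pt "0 0 0 0 0 0 0"

```text
t: 1.75
tool_pos: [499.5, -220.5, 335.9]
ee_rot: [-3.11, -0.441, 0.002]
force: [0.7, -0.4, -0.5]
gripper_width: 1.0
```

```bash
python3 - <<'E'
from workcell import r
from h import *
s=r.read_state();print(s['t'],s['tool_pos'],s['ee_rot'],s['force'])
c=r.get_calibration('wrist');im=r.snapshot('wrist');cv2.imwrite('pics/c_w1.png',im)
import pickle;pickle.dump(c,open('c1.pkl','wb'))
E
```

```text
1.75 [ 499.52512185 -220.52788697  335.92360924] [-3.11023790e+00 -4.41040887e-01  1.54950226e-03] [ 0.70958954 -0.38201003 -0.54252583]
```

View pics/c_w1.png

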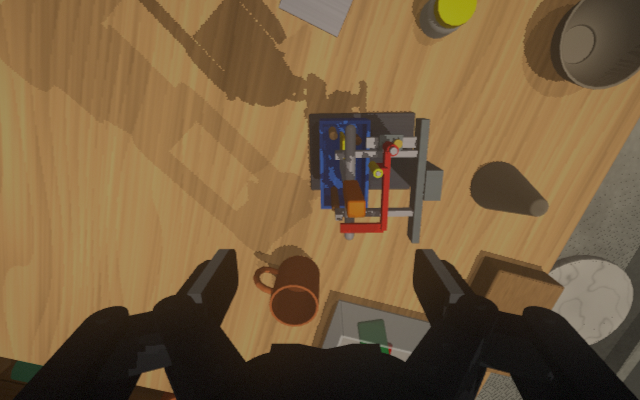

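The first wrist view shows the stand upright in the image. The orange post top is at (355,205), the roller at (378,173), the red keeper finger at (362,228) and the bar's near end at (349,236). I'll take a second, closer view.

>>> arm_command --pt "0 5 15 10 0 0 0" --pt "0 5 15 10 0 0 0" --pt "0 5 15 10 0 0 0" --pt "0 0 0 0 0 0 0" --pt "0 0 0 0 0 0 0"

```text
t: 2.3
tool_pos: [526.1, -261.0, 305.0]
ee_rot: [-3.109, -0.437, 0.003]
force: [-0.2, -0.0, -0.5]
gripper_width: 1.004
```

```bash
python3 - <<'E'
from workcell import r
from h import *
s=r.read_state();print(s['t'],s['tool_pos'],s['ee_rot'],s['force'])
c=r.get_calibration('wrist');im=r.snapshot('wrist');cv2.imwrite('pics/c_w2.png',im)
import pickle;pickle.dump(c,open('c2.pkl','wb'))
crop(cv2.imread('pics/c_w1.png'),300,100,450,250,4,'pics/c_w1c.png')
crop(im,280,40,430,190,4,'pics/c_w2c.png')
E
```

```text
2.3 [ 526.14682352 -260.97239272  305.04075169] [-3.10929503e+00 -4.37273014e-01  2.62174312e-03] [-0.16016144 -0.02297977 -0.46472183]
```

View pics/c_w1c.png

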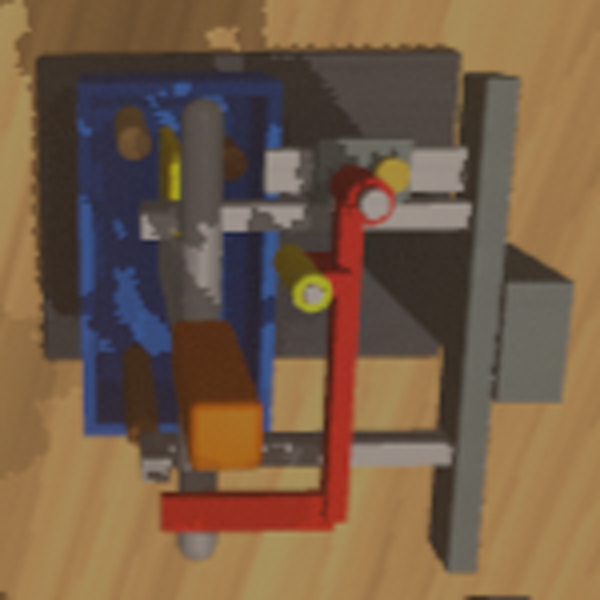

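View pics/c_w2c.png

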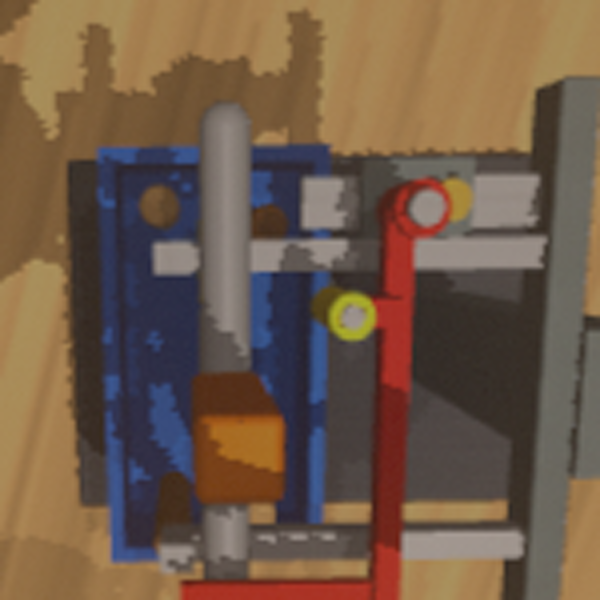

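```bash
python3 - <<'E'
from h import *
import pickle
c1=pickle.load(open('c1.pkl','rb'));c2=pickle.load(open('c2.pkl','rb'))
A=lambda u,v:(300+u/4,100+v/4)
B=lambda u,v:(280+u/4,40+v/4)
P={}
for n,a,b in[('post',(227,434),(243,457)),('roller',(312,293),(353,316)),('barfar',(203,106),(228,112)),('pin',(376,204),(428,206)),('tipfar',(141,222),(153,260)),('proxfarend',(470,215),(545,250)),('tipnear',(145,465),(162,550)),('proxnearend',(452,450),(523,540))]:
    X,e=tri([c1,c2],[A(*a),B(*b)]);print(n,X.round(1),np.round(e,1));P[n]=X
for a,b in(('tipfar','proxfarend'),('tipnear','proxnearend')):
    d=P[b]-P[a];print(np.rad2deg(np.arctan2(d[1],d[0])),np.linalg.norm(d[:2]))
d=P['tipfar']-P['tipnear'];print('y',np.rad2deg(np.arctan2(-d[0],d[1])))
y=np.deg2rad(16.2)
ex=np.array([np.cos(y),np.sin(y)]);ey=np.array([-ex[1],ex[0]])
for n in P: print(n,((P[n]-P['post'])[:2]@ex).round(1),((P[n]-P['post'])[:2]@ey).round(1))
im=cv2.imread('pics/c_w2.png');crop(im,280,120,430,270,4,'pics/c_w2d.png')
E
```

```text
post [ 522.  -215.8  265.2] [0.1 0.1]
roller [ 536.8 -192.1  230.2] [0.1 0.1]
barfar [ 506.4 -163.4  198.9] [0.2 0.2]
pin [ 543.9 -171.   227.2] [0. 0.]
tipfar [ 500.3 -193.1  197. ] [0.2 0.2]
proxfarend [ 574.3 -170.1  196.4] [0.2 0.2]
tipnear [ 517.3 -247.2  208.1] [0. 0.]
proxnearend [ 592.2 -227.1  194.2] [0.1 0.1]
17.271208365395335 77.5265945224969
14.988297039740454 77.49545644677161
y 17.460309924678164
post 0.0 0.0
roller 20.8 18.7
barfar -0.3 54.7
pin 33.5 36.9
tipfar -14.5 27.8
proxfarend 63.0 29.2
tipnear -13.3 -28.8
proxnearend 64.2 -30.5
```

View pics/c_w2d.png

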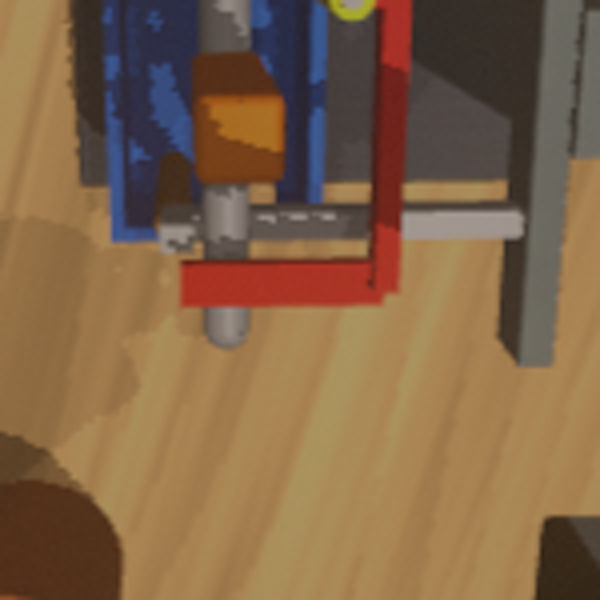

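The roller sits 20.8 mm behind the bar axis, so contact should come after about 12 mm of travel, free near 21.3 and stop near 22.8. The post is at (522,-216) with its top at 265, and yaw is about 16.2°. Next I move over the post.

```bash
python3 - <<'E'
from workcell import r
from h import *
s=r.read_state();plan(s,[522,-215.8,297],np.deg2rad(16.2),2,0);print()
plan(s,[522,-215.8,234],np.deg2rad(16.2),1,0)
E
```

```text
total turn [-0.001  0.001 -0.003] dist [-4.2 44.8 -8.7]
[0, 4.2, -22.1, 4.4, -0.0006, 0.0004, -0.0014]
[0, 4.2, -22.1, 4.3, -0.0006, 0.0004, -0.0014]

total turn [-0.001  0.001 -0.003] dist [ -4.2  44.8 -71.7]
[0, 8.4, -44.1, 71.7, -0.0013, 0.0008, -0.0027]
```

>>> arm_command --pt "0 4.2 -22 2 0 0 -0.003" --pt "0 4.2 -22 2 0 0 0" --pt "0 0 0 12 0 0 0" --pt "0 0 0 18 0 0 0" --pt "0 0 0 18 0 0 0" --pt "0 0 0 12 0 0 0" --pt "0 0 0 6 0 0 0" --pt "0 0 0 0 0 0 0" --pt "0 0 0 0 0 0 0" --force 40

```text
t: 3.25
tool_pos: [522.6, -215.9, 236.8]
ee_rot: [3.11, 0.444, 0.001]
force: [-0.5, -0.2, -0.5]
gripper_width: 1.001
```

```bash
python3 - <<'E'
from workcell import r
from h import *
s=r.read_state();print(s['t'],s['tool_pos'],s['ee_rot'],s['force'])
plan(s,[522,-215.8,234],np.deg2rad(16.2),1,0)
cv2.imwrite('pics/d_w.png',r.snapshot('wrist'))
E
```

```text
3.25 [ 522.60050561 -215.89989673  236.80643816] [3.10952868e+00 4.44426072e-01 1.01740246e-03] [-0.48810783 -0.19190554 -0.51321316]
total turn [ 0.001 -0.001  0.001] dist [-0.6  0.1 -2.8]
[0, -0.6, -0.3, 2.8, 0.0006, -0.0006, 0.0012]
```

View pics/d_w.png

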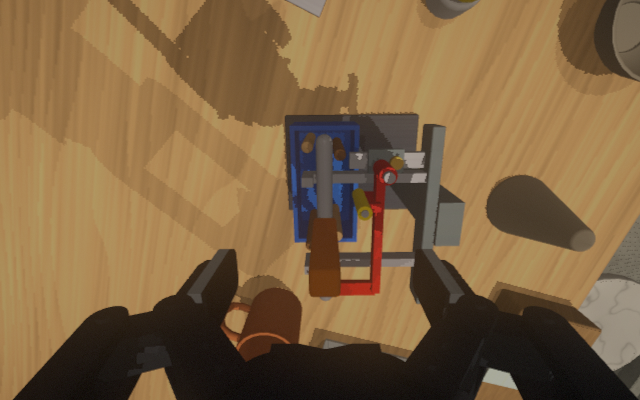

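The post is centred between the open jaws: post column 324, jaw middle 325. Closing now.

>>> arm_command --pt "0 -0.5 0 2 0 0 0" --pt "0.5 0 0 0 0 0 0" --pt "0.8 0 0 0 0 0 0" --pt "1 0 0 0 0 0 0" --pt "1 0 0 0 0 0 0" --pt "1 0 0 0 0 0 0" --pt "1 0 0 0 0 0 0" --pt "1 0 0 0 0 0 0" --force 50

```text
t: 4.1
tool_pos: [522.0, -215.7, 234.5]
ee_rot: [3.11, 0.445, 0.001]
force: [-0.3, 0.9, 1.2]
gripper_width: 0.153
```

```bash
python3 - <<'E'
from workcell import r
from h import *
s=r.read_state();print(s['t'],s['tool_pos'],s['ee_rot'],s['force'],s['wrist_torque'],s['gripper_width'])
E
```

```text
4.1 [ 521.95348077 -215.67334808  234.4803931 ] [3.10995018e+00 4.44530791e-01 7.21422406e-04] [-0.31978267  0.91367062  1.15793715] [ 0.05155874 -0.04957323 -0.00149297] 0.15280330266137576
```

Gripped, opening about 13 mm. I'll lift 2 mm to take the weight off the prongs; the keeper finger is 6 mm above the bar.

>>> arm_command --pt "1 0 0 -0.5 0 0 0" --pt "1 0 0 -0.5 0 0 0" --pt "1 0 0 -0.5 0 0 0" --pt "1 0 0 -0.5 0 0 0" --pt "1 0 0 0 0 0 0" --pt "1 0 0 0 0 0 0"

```text
t: 4.7
tool_pos: [521.6, -215.6, 236.2]
ee_rot: [-3.11, -0.445, 0.0]
force: [-0.2, -0.7, -4.0]
gripper_width: 0.155
```

The weight now hangs on the wrist (z force -4.0 N). I push back towards the roller.

>>> arm_command --pt "1 2 0 0 0 0 0" --pt "1 2 0 0 0 0 0" --pt "1 2 0 0 0 0 0" --pt "1 1 0 0 0 0 0" --pt "1 1 0 0 0 0 0" --pt "1 0 0 0 0 0 0" --pt "1 0 0 0 0 0 0"

```text
t: 5.4
tool_pos: [529.4, -213.4, 236.3]
ee_rot: [-3.11, -0.445, 0.0]
force: [-0.1, -0.5, -4.3]
gripper_width: 0.153
```

>>> arm_command --pt "1 1 0 0 0 0 0" --pt "1 1 0 0 0 0 0" --pt "1 0 0 0 0 0 0" --pt "1 0 0 0 0 0 0"

```text
t: 5.8
tool_pos: [531.4, -212.9, 236.3]
ee_rot: [-3.11, -0.445, 0.0]
force: [0.4, 0.2, -3.5]
gripper_width: 0.15
```

>>> arm_command --pt "1 1 0 0 0 0 0" --pt "1 0 0 0 0 0 0" --pt "1 0 0 0 0 0 0"

```text
t: 6.1
tool_pos: [532.3, -212.6, 236.3]
ee_rot: [-3.11, -0.445, -0.0]
force: [-0.2, -0.2, -3.9]
gripper_width: 0.156
```

>>> arm_command --pt "1 1 0 0 0 0 0" --pt "1 0 0 0 0 0 0" --pt "1 0 0 0 0 0 0"

```text
t: 6.4
tool_pos: [533.3, -212.3, 236.3]
ee_rot: [-3.11, -0.445, -0.0]
force: [-0.1, 0.6, -3.4]
gripper_width: 0.154
```

>>> arm_command --pt "1 1 0 0 0 0 0" --pt "1 0 0 0 0 0 0" --pt "1 0 0 0 0 0 0"

```text
t: 6.7
tool_pos: [534.1, -212.0, 236.2]
ee_rot: [-3.11, -0.445, 0.001]
force: [0.6, 0.1, -3.7]
gripper_width: 0.152
```

>>> arm_command --pt "1 0.7 0 0 0 0 0" --pt "1 0 0 0 0 0 0" --pt "1 0 0 0 0 0 0"

```text
t: 7.0
tool_pos: [534.4, -211.9, 236.2]
ee_rot: [-3.11, -0.445, 0.002]
force: [-2.8, -1.3, -3.6]
gripper_width: 0.157
```

>>> arm_command --pt "1 0.7 0 0 0 0 0" --pt "1 0 0 0 0 0 0" --pt "1 0 0 0 0 0 0"

```text
t: 7.3
tool_pos: [535.2, -211.8, 236.2]
ee_rot: [-3.11, -0.445, 0.001]
force: [-4.2, -1.6, -2.5]
gripper_width: 0.157
```

>>> arm_command --pt "1 0.7 0 0 0 0 0" --pt "1 0 0 0 0 0 0" --pt "1 0 0 0 0 0 0"

```text
t: 7.6
tool_pos: [536.2, -211.4, 236.2]
ee_rot: [-3.11, -0.445, 0.0]
force: [-3.9, -2.5, -3.3]
gripper_width: 0.16
```

Contact came at TCP x ≈ 534.5, and the force has settled at about 4.5 N. The window for "free" is x ≈ 543.7 to 545.2.

>>> arm_command --pt "1 1 0 0 0 0 0" --pt "1 1 0 0 0 0 0" --pt "1 1 0 0 0 0 0" --pt "1 1 0 0 0 0 0" --pt "1 1 0 0 0 0 0" --pt "1 0.5 0 0 0 0 0" --pt "1 0 0 0 0 0 0" --pt "1 0 0 0 0 0 0"

```text
t: 8.4
tool_pos: [541.6, -209.8, 236.3]
ee_rot: [-3.11, -0.445, -0.0]
force: [-4.4, -1.9, -2.5]
gripper_width: 0.153
```

```bash
python3 - <<'E'
from workcell import r
from h import *
s=r.read_state();print(s['t'],s['tool_pos'],s['force'],s['wrist_torque'])
im=r.snapshot('wrist');cv2.imwrite('pics/e_w.png',im);crop(im,280,90,480,310,3,'pics/e_wc.png')
E
```

```text
8.4 [ 541.56969415 -209.82561638  236.27037815] [-4.36630005 -1.92402386 -2.47623714] [-0.35191624  0.88088662  0.05400858]
```

View pics/e_wc.png

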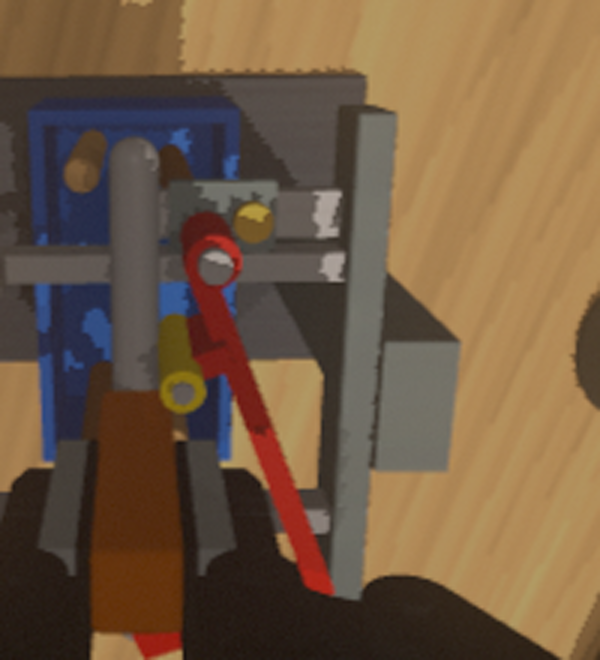

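The keeper is swung to about 0.37 rad, which fits about 7.3 mm of roller travel, and force is 4.8 N. I continue gently in half-millimetre steps.

>>> arm_command --pt "1 0.5 0 0 0 0 0" --pt "1 0.5 0 0 0 0 0" --pt "1 0.5 0 0 0 0 0" --pt "1 0.5 0 0 0 0 0" --pt "1 0.3 0 0 0 0 0" --pt "1 0 0 0 0 0 0" --pt "1 0 0 0 0 0 0"

```text
t: 9.15
tool_pos: [543.6, -209.3, 236.3]
ee_rot: [-3.11, -0.445, 0.0]
force: [-3.9, -2.5, -3.6]
gripper_width: 0.156
```

>>> arm_command --pt "1 0.4 0 0 0 0 0" --pt "1 0 0 0 0 0 0" --pt "1 0 0 0 0 0 0"

```text
t: 9.45
tool_pos: [543.9, -209.2, 236.2]
ee_rot: [-3.11, -0.445, 0.001]
force: [-4.2, -1.6, -3.8]
gripper_width: 0.155
```

```bash
python3 - <<'E'
from workcell import r
from h import *
s=r.read_state();print(s['t'],s['tool_pos'],s['force'],s['wrist_torque'])
im=r.snapshot('wrist');cv2.imwrite('pics/f_w.png',im);crop(im,280,90,480,310,3,'pics/f_wc.png')
im=r.snapshot('top');crop(im,325,170,405,250,7,'pics/f_t.png')
im=r.snapshot('scene');crop(im,215,120,295,200,7,'pics/f_s.png')
E
```

```text
9.45 [ 543.91088275 -209.17943751  236.24699626] [-4.24238182 -1.63060718 -3.79885119] [-0.42455112  0.94751076  0.061476  ]
```

View pics/f_wc.png

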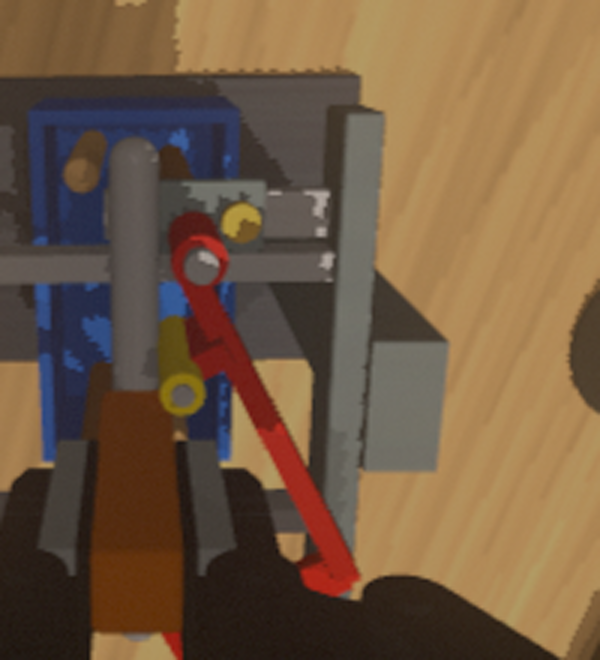

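View pics/f_s.png

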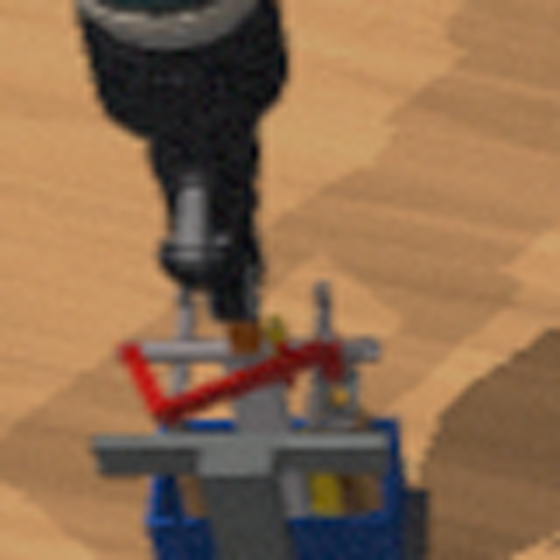

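The keeper arm has turned further, to about 0.48 rad, and the fingertip is just at the bar's edge. I push 0.5 mm more.

>>> arm_command --pt "1 0.5 0 0 0 0 0" --pt "1 0 0 0 0 0 0" --pt "1 0 0 0 0 0 0"

```text
t: 9.9
tool_pos: [544.4, -209.0, 236.3]
ee_rot: [-3.11, -0.445, 0.001]
force: [-4.3, -1.6, -2.9]
gripper_width: 0.151
```

```bash
python3 - <<'E'
from workcell import r
from h import *
s=r.read_state();print(s['t'],s['tool_pos'],s['ee_rot'],s['force'],s['wrist_torque'])
im=r.snapshot('wrist');crop(im,280,90,480,310,3,'pics/g_wc.png')
im=r.snapshot('scene');crop(im,215,140,295,200,8,'pics/g_s.png')
E
```

```text
9.9 [ 544.4128367  -209.01900061  236.258819  ] [-3.10984444e+00 -4.44637557e-01  5.68051302e-04] [-4.25178266 -1.58328525 -2.94847526] [-0.43169473  1.00439852  0.04536257]
```

View pics/g_wc.png

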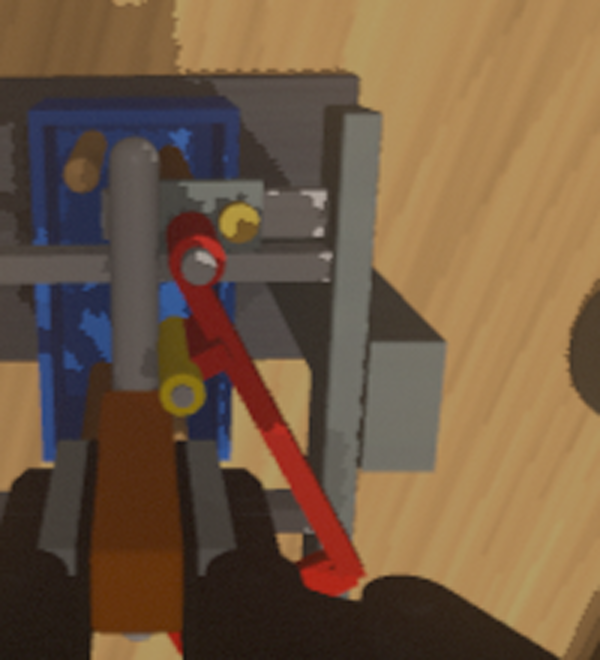

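View pics/g_s.png

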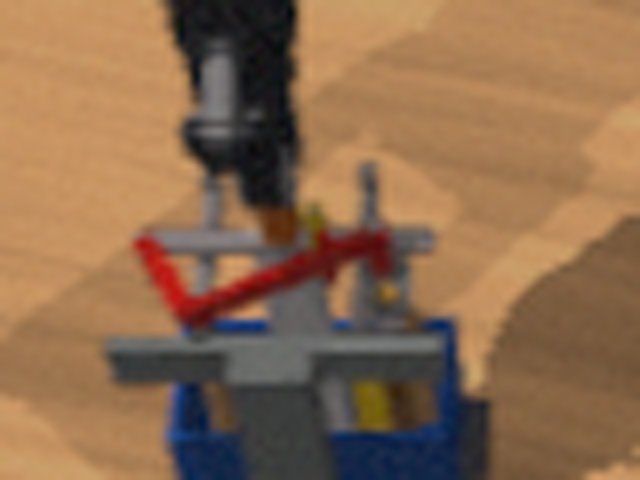

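The keeper reads about 0.51 rad and force 4.5 N, inside the 0.47–0.54 window. I lift straight up in small checked steps.

>>> arm_command --pt "1 0 0 -1 0 0 0" --pt "1 0 0 -1 0 0 0" --pt "1 0 0 -1 0 0 0" --pt "1 0 0 0 0 0 0" --pt "1 0 0 0 0 0 0"

```text
t: 10.5
tool_pos: [544.2, -208.7, 239.2]
ee_rot: [-3.109, -0.445, 0.001]
force: [-5.8, -0.7, -5.3]
gripper_width: 0.154
```

>>> arm_command --pt "1 0 0 -0.7 0 0 0" --pt "1 0 0 -0.3 0 0 0" --pt "1 0 0 0 0 0 0"

```text
t: 10.8
tool_pos: [544.2, -208.7, 240.0]
ee_rot: [-3.109, -0.445, 0.001]
force: [-5.2, -1.2, -7.8]
gripper_width: 0.153
```

>>> arm_command --pt "1 0 0 -0.7 0 0 0" --pt "1 0 0 -0.3 0 0 0" --pt "1 0 0 0 0 0 0"

```text
t: 11.1
tool_pos: [544.3, -208.8, 241.1]
ee_rot: [-3.109, -0.445, 0.001]
force: [-4.4, -1.1, -6.8]
gripper_width: 0.154
```

>>> arm_command --pt "1 0 0 -0.7 0 0 0" --pt "1 0 0 -0.3 0 0 0" --pt "1 0 0 0 0 0 0"

```text
t: 11.4
tool_pos: [544.3, -208.8, 242.1]
ee_rot: [-3.109, -0.445, 0.001]
force: [-5.1, -1.3, -6.5]
gripper_width: 0.154
```

```bash
python3 - <<'E'
from workcell import r
from h import *
s=r.read_state();print(s['t'],s['tool_pos'],s['ee_rot'],s['force'],s['wrist_torque'])
im=r.snapshot('wrist');crop(im,280,90,480,310,3,'pics/h_wc.png')
im=r.snapshot('scene');crop(im,215,140,295,200,8,'pics/h_s.png')
E
```

```text
11.4 [ 544.29436774 -208.81901715  242.11318518] [-3.10938883e+00 -4.44603840e-01  1.06207559e-03] [-5.05378174 -1.27536809 -6.48243584] [-0.31936226  1.03799019  0.10481698]
```

View pics/h_wc.png

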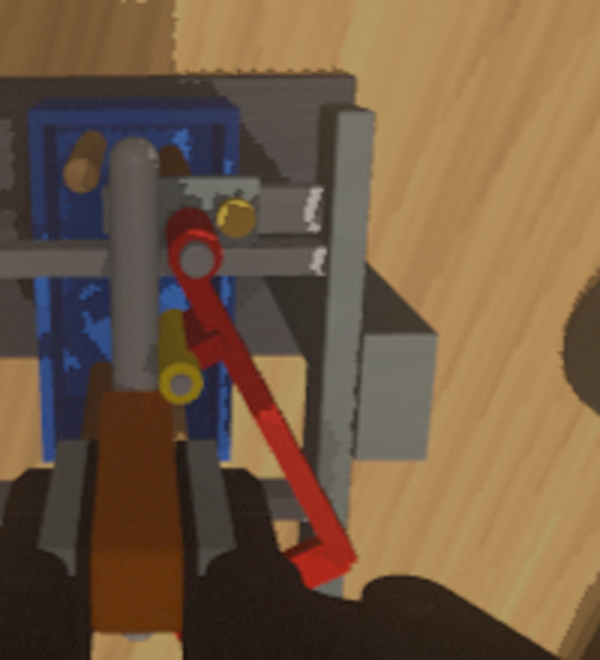

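View pics/h_s.png

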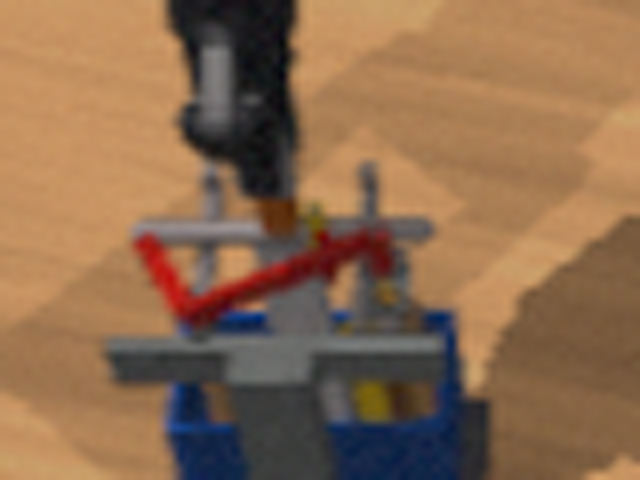

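The bar has risen clear past the fingertip and force is steady. I keep lifting straight up.

>>> arm_command --pt "1 0 0 -1 0 0 0" --pt "1 0 0 -1 0 0 0" --pt "1 0 0 -1 0 0 0" --pt "1 0 0 -1 0 0 0" --pt "1 0 0 -1 0 0 0" --pt "1 0 0 0 0 0 0"

```text
t: 12.1
tool_pos: [544.5, -209.0, 247.4]
ee_rot: [-3.11, -0.445, 0.0]
force: [-5.1, -0.9, -4.9]
gripper_width: 0.152
```

>>> arm_command --pt "1 0 0 -1 0 0 0" --pt "1 0 0 -1 0 0 0" --pt "1 0 0 -1 0 0 0" --pt "1 0 0 -1 0 0 0" --pt "1 0 0 -1 0 0 0" --pt "1 0 0 0 0 0 0"

```text
t: 12.7
tool_pos: [544.6, -209.0, 252.6]
ee_rot: [3.11, 0.445, 0.0]
force: [-5.6, -1.5, -4.6]
gripper_width: 0.155
```

>>> arm_command --pt "1 0 0 -1.5 0 0 0" --pt "1 0 0 -1.5 0 0 0" --pt "1 0 0 -1.5 0 0 0" --pt "1 0 0 -1.5 0 0 0" --pt "1 0 0 -1.5 0 0 0" --pt "1 0 0 0 0 0 0"

```text
t: 13.3
tool_pos: [544.8, -209.1, 260.3]
ee_rot: [3.11, 0.445, 0.001]
force: [-5.2, -0.2, -4.4]
gripper_width: 0.157
```

The bar is 26 mm up, above the keeper finger (about 215) and the tips. The box is wider than the prong gap, so I leave through the mouth, sliding along -x level.

>>> arm_command --pt "1 -1 0 0 0 0 0" --pt "1 -2 0 0 0 0 0" --pt "1 -3 0 0 0 0 0" --pt "1 -3 0 0 0 0 0" --pt "1 -3 0 0 0 0 0" --pt "1 -3 0 0 0 0 0" --pt "1 -2 0 0 0 0 0" --pt "1 0 0 0 0 0 0"

```text
t: 14.1
tool_pos: [528.6, -213.9, 260.1]
ee_rot: [3.11, 0.444, 0.002]
force: [0.6, -0.1, -4.0]
gripper_width: 0.153
```

```bash
python3 - <<'E'
from workcell import r
from h import *
s=r.read_state();print(s['t'],s['tool_pos'],s['ee_rot'],s['force'],s['wrist_torque'])
im=r.snapshot('wrist');crop(im,280,90,480,310,3,'pics/i_wc.png')
im=r.snapshot('scene');crop(im,215,140,295,200,8,'pics/i_s.png')
E
```

```text
14.1 [ 528.61014944 -213.88367973  260.05402788] [3.10982593e+00 4.44139345e-01 1.86195397e-03] [ 0.56966439 -0.0728815  -3.97526663] [-0.01920479  0.01680884 -0.00277994]
```

View pics/i_wc.png

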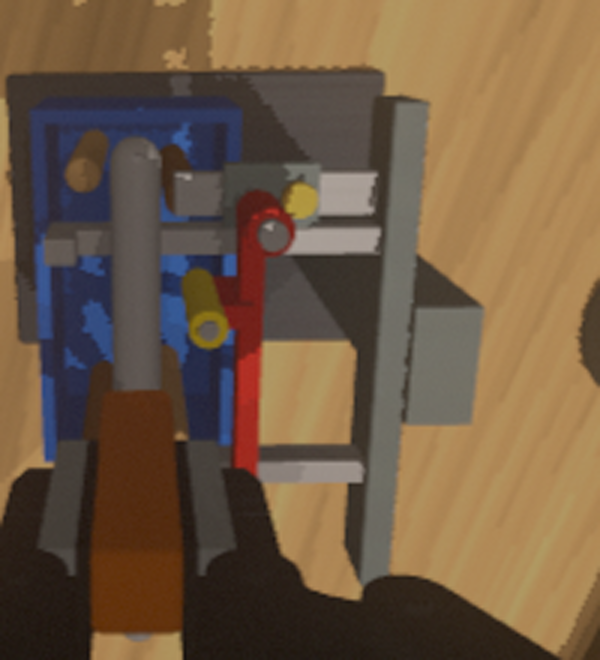

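View pics/i_s.png

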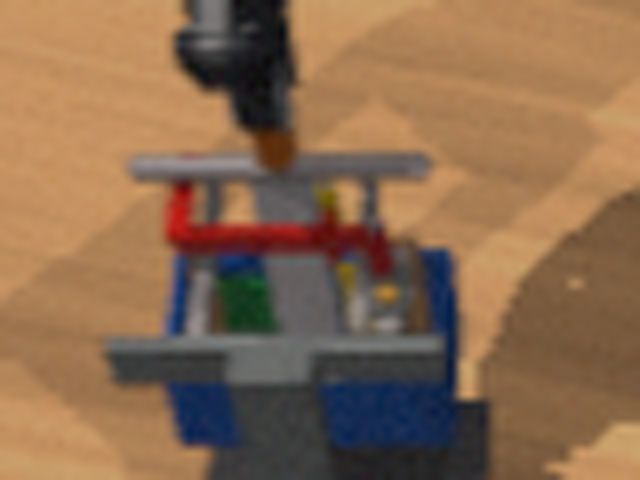

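The keeper has sprung shut below the raised bar and the roller is clear of it. Force is the weight only (-4 N). I continue out of the mouth, watching force.

>>> arm_command --pt "1 -5 0 0 0 0 0" --pt "1 -7 0 0 0 0 0" --pt "1 -8 0 0 0 0 0" --pt "1 -8 0 0 0 0 0" --pt "1 -8 0 0 0 0 0" --pt "1 -8 0 0 0 0 0" --pt "1 -8 0 0 0 0 0" --pt "1 -8 0 0 0 0 0" --pt "1 -7 0 0 0 0 0" --pt "1 -5 0 0 0 0 0"

```text
t: 15.2
tool_pos: [458.5, -234.1, 259.8]
ee_rot: [-3.11, -0.444, 0.0]
force: [-0.1, 0.2, -5.3]
gripper_width: 0.157
```

>>> arm_command --pt "1 -3 0 -5 0 0 0" --pt "1 0 0 -8 0 0 0" --pt "1 0 0 -8 0 0 0" --pt "1 0 0 -5 0 0 0" --pt "1 0 0 0 0 0 0"

```text
t: 15.7
tool_pos: [457.2, -235.2, 287.1]
ee_rot: [3.108, 0.445, 0.003]
force: [0.0, 0.2, -4.5]
gripper_width: 0.156
```

```bash
python3 - <<'E'
from workcell import r
from h import *
s=r.read_state();print(s['t'],s['tool_pos'],s['ee_rot'],s['force'],s['wrist_torque'])
plan(s,[470,40,285],np.deg2rad(16.2),1,1)
plan(s,[566,190,285],np.deg2rad(16.2),1,1)
cv2.imwrite('pics/j_s.png',r.snapshot('scene'))
t=cv2.imread('pics/a_top.png');crop(t,225,170,305,250,7,'pics/j_b.png')
E
```

```text
15.7 [ 457.21199145 -235.2233988   287.12036239] [3.10828733e+00 4.44740332e-01 3.02930868e-03] [ 0.03732959  0.22921826 -4.49900637] [ 0.04183065  0.00752582 -0.03285595]
total turn [ 0.002 -0.002  0.001] dist [ 12.8 275.2  -2.1]
[1, 89.5, -260.6, 1.8, 0.0019, -0.0017, 0.0015]
total turn [ 0.002 -0.002  0.001] dist [108.8 425.2  -2.1]
[1, 223.7, -377.7, 1.8, 0.0019, -0.0017, 0.0015]
```

View pics/j_s.png

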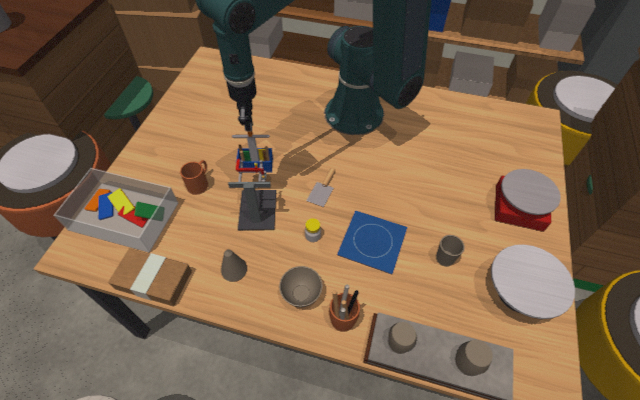

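View pics/j_b.png

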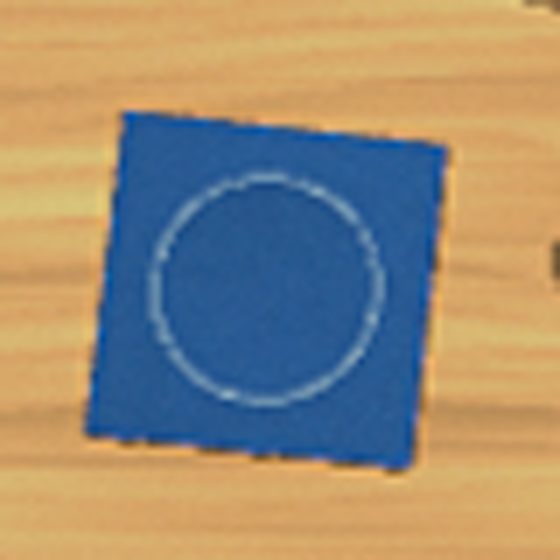

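The caddy is out, upright and clear. The board circle's centre is at top px (263.1,211.3), which gives (566,190) mm. I carry it there around the stand and jar, with the underside at about 118 mm.

>>> arm_command --pt "1 4 -11 0 0 0 0" --pt "1 7 -21 0 0 0 0" --pt "1 10 -30 0 0 0 0" --pt "1 11 -32 0 0 0 0" --pt "1 11 -32 0 0 0 0" --pt "1 11 -32 0 0 0 0" --pt "1 11 -32 0 0 0 0" --pt "1 11 -32 0 0 0 0" --pt "1 14 -30 0 0 0 0" --pt "1 18 -28 0 0 0 0"

```text
t: 16.75
tool_pos: [480.0, 66.5, 285.4]
ee_rot: [-3.109, -0.445, 0.002]
force: [0.8, -0.3, -4.2]
gripper_width: 0.156
```

>>> arm_command --pt "1 23 -21 0 0 0 0" --pt "1 23 -20 0 0 0 0" --pt "1 22 -18 0 0 0 0" --pt "1 19 -15 0 0 0 0" --pt "1 14 -11 0 0 0 0" --pt "1 9 -7 0 0 0 0" --pt "1 4 -4 0 0 0 0" --pt "1 0 0 0 0 0 0" --pt "1 0 0 0 0 0 0"

```text
t: 17.65
tool_pos: [563.3, 187.8, 285.7]
ee_rot: [3.11, 0.444, -0.002]
force: [-0.9, -0.8, -3.7]
gripper_width: 0.154
```

```bash
python3 - <<'E'
from workcell import r
from h import *
s=r.read_state();print(s['t'],s['tool_pos'],s['ee_rot'],s['force'],s['wrist_torque'])
plan(s,[566,190,178],np.deg2rad(16.2),1,1)
cv2.imwrite('pics/k_s.png',r.snapshot('scene'));cv2.imwrite('pics/k_w.png',r.snapshot('wrist'))
E
```

```text
17.65 [563.30386194 187.83445582 285.6528088 ] [ 3.10968020e+00  4.44249300e-01 -1.70014799e-03] [-0.90772551 -0.84502032 -3.67746699] [ 0.07539589 -0.00092242 -0.07034409]
total turn [0.    0.001 0.001] dist [   2.7    2.2 -107.7]
[1, 3.3, -1.3, 107.6, 0.0002, 0.0011, 0.0011]
```

View pics/k_s.png

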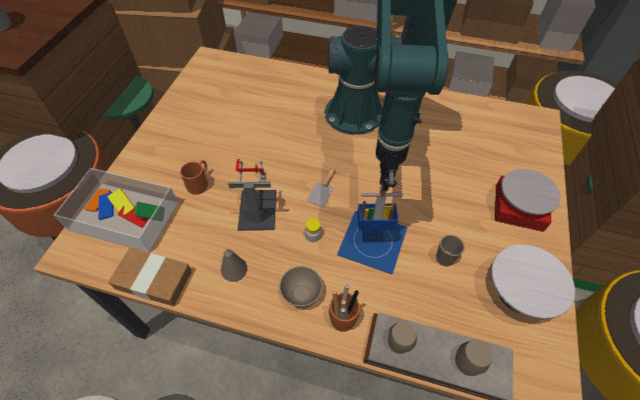

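View pics/k_w.png

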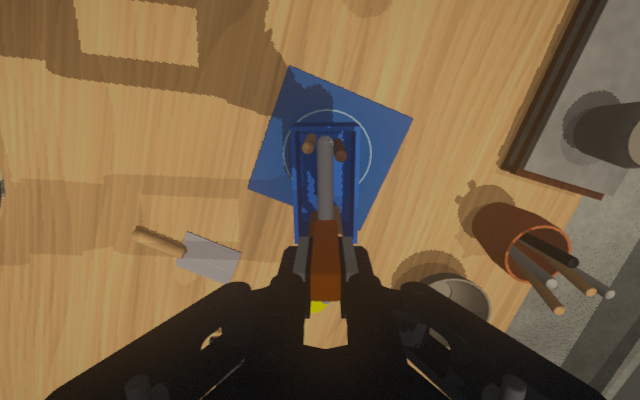

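The caddy hangs upright over the board and the bystanders are untouched. I lower it, quickly at first and then slowly.

>>> arm_command --pt "1 3.3 -1.3 5 0 0 0" --pt "1 0 0 12 0 0 0" --pt "1 0 0 15 0 0 0" --pt "1 0 0 15 0 0 0" --pt "1 0 0 15 0 0 0" --pt "1 0 0 15 0 0 0" --pt "1 0 0 10 0 0 0" --pt "1 0 0 5 0 0 0" --pt "1 0 0 3 0 0 0" --pt "1 0 0 0 0 0 0"

```text
t: 18.75
tool_pos: [566.9, 190.6, 190.7]
ee_rot: [-3.11, -0.445, 0.0]
force: [0.3, -0.5, -4.0]
gripper_width: 0.155
```

>>> arm_command --pt "1 0 0 2 0 0 0" --pt "1 0 0 2 0 0 0" --pt "1 0 0 2 0 0 0" --pt "1 0 0 1 0 0 0" --pt "1 0 0 1 0 0 0" --pt "1 0 0 0 0 0 0"

```text
t: 19.35
tool_pos: [566.7, 190.5, 182.7]
ee_rot: [-3.11, -0.445, 0.0]
force: [0.7, 0.3, -4.2]
gripper_width: 0.155
```

>>> arm_command --pt "1 0 0 1 0 0 0" --pt "1 0 0 1 0 0 0" --pt "1 0 0 1 0 0 0" --pt "1 0 0 0.5 0 0 0" --pt "1 0 0 0 0 0 0" --pt "1 0 0 0 0 0 0"

```text
t: 19.95
tool_pos: [566.8, 190.6, 179.3]
ee_rot: [-3.11, -0.445, -0.0]
force: [0.7, -0.3, -3.5]
gripper_width: 0.152
```

>>> arm_command --pt "1 0 0 0.5 0 0 0" --pt "1 0 0 0.5 0 0 0" --pt "1 0 0 0 0 0 0" --pt "1 0 0 0 0 0 0"

```text
t: 20.35
tool_pos: [566.8, 190.5, 178.3]
ee_rot: [-3.11, -0.445, 0.0]
force: [-0.1, -0.5, -3.4]
gripper_width: 0.149
```

>>> arm_command --pt "1 0 0 0.5 0 0 0" --pt "1 0 0 0 0 0 0" --pt "1 0 0 0 0 0 0"

```text
t: 20.65
tool_pos: [566.8, 190.6, 177.8]
ee_rot: [-3.11, -0.445, 0.0]
force: [0.4, -1.1, -3.4]
gripper_width: 0.154
```

>>> arm_command --pt "1 0 0 0.5 0 0 0" --pt "1 0 0 0 0 0 0" --pt "1 0 0 0 0 0 0"

```text
t: 20.95
tool_pos: [567.0, 190.5, 177.6]
ee_rot: [-3.11, -0.445, -0.001]
force: [0.3, -0.2, -0.2]
gripper_width: 0.153
```

The board took the weight at TCP z ≈ 177.6. I settle another 0.2 mm and open.

>>> arm_command --pt "1 0 0 0.2 0 0 0" --pt "1 0 0 0 0 0 0" --pt "0.8 0 0 0 0 0 0" --pt "0.6 0 0 0 0 0 0" --pt "0.3 0 0 0 0 0 0" --pt "0 0 0 0 0 0 0" --pt "0 0 0 0 0 0 0" --pt "0 0 0 0 0 0 0"

```text
t: 21.75
tool_pos: [566.9, 190.6, 177.1]
ee_rot: [-3.11, -0.445, -0.0]
force: [0.3, -0.5, 0.5]
gripper_width: 0.996
```

```bash
python3 - <<'E'
from workcell import r
from h import *
s=r.read_state();print(s['t'],s['tool_pos'],s['force'],s['gripper_width'])
cv2.imwrite('pics/l_w.png',r.snapshot('wrist'))
E
```

```text
21.75 [566.86177364 190.55803151 177.10087766] [ 0.28771924 -0.50593567  0.52160068] 0.9959080197676147
```

View pics/l_w.png

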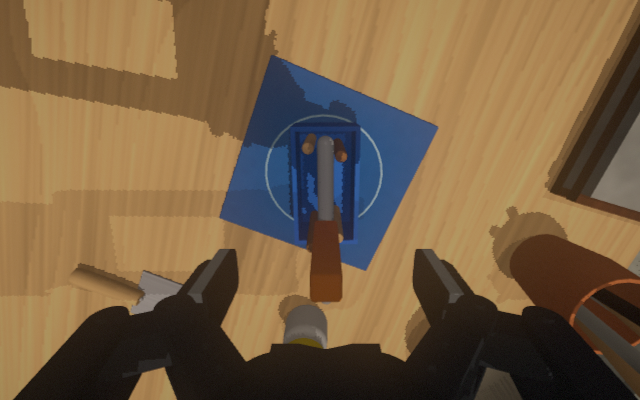

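The caddy stands released and centred in the ring. I retreat straight up, then back.

>>> arm_command --pt "0 0 0 -5 0 0 0" --pt "0 0 0 -15 0 0 0" --pt "0 0 0 -25 0 0 0" --pt "0 0 0 -25 0 0 0" --pt "0 0 0 -25 0 0 0" --pt "0 0 0 -20 0 0 0" --pt "0 -20 0 -5 0 0 0" --pt "0 -40 0 0 0 0 0" --pt "0 -40 0 0 0 0 0" --pt "0 -30 0 0 0 0 0"

```text
t: 22.8
tool_pos: [439.7, 153.6, 297.4]
ee_rot: [-3.11, -0.445, 0.001]
force: [0.1, 1.5, 0.8]
gripper_width: 1.003
```

>>> arm_command --pt "0 -20 0 0 0 0 0" --pt "0 0 0 0 0 0 0" --pt "0 0 0 0 0 0 0"

```text
t: 23.1
tool_pos: [423.5, 148.6, 297.8]
ee_rot: [-3.11, -0.444, -0.003]
force: [-0.5, 0.3, 0.8]
gripper_width: 0.999
```

```bash
python3 - <<'E'
from workcell import r
from h import *
s=r.read_state();print(s['t'],s['tool_pos'],s['force'],np.abs(s['qd']).max())
a=r.snapshot('scene');b=r.snapshot('top')
crop(a,160,120,480,320,2.5,'pics/m_s.png');crop(b,225,120,465,280,3.3,'pics/m_t.png')
E
```

```text
23.1 [423.46091575 148.62295617 297.83339626] [-0.47951529  0.30901058  0.80416738] 0.026625686189806902
```

View pics/m_s.png

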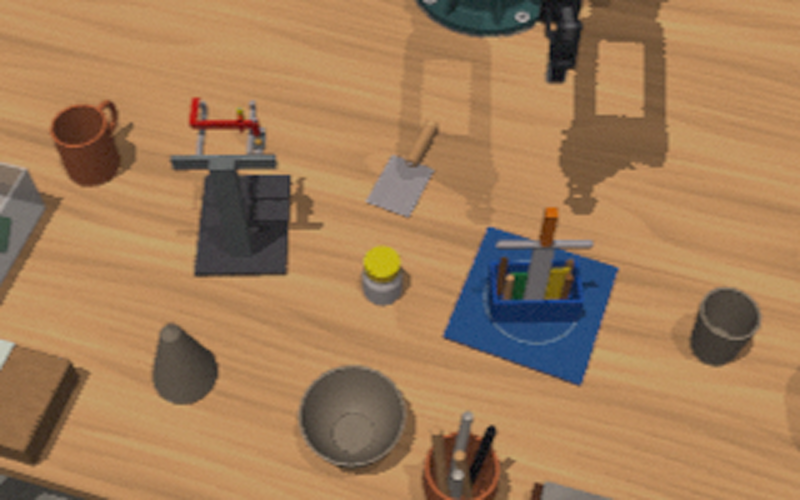

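View pics/m_t.png

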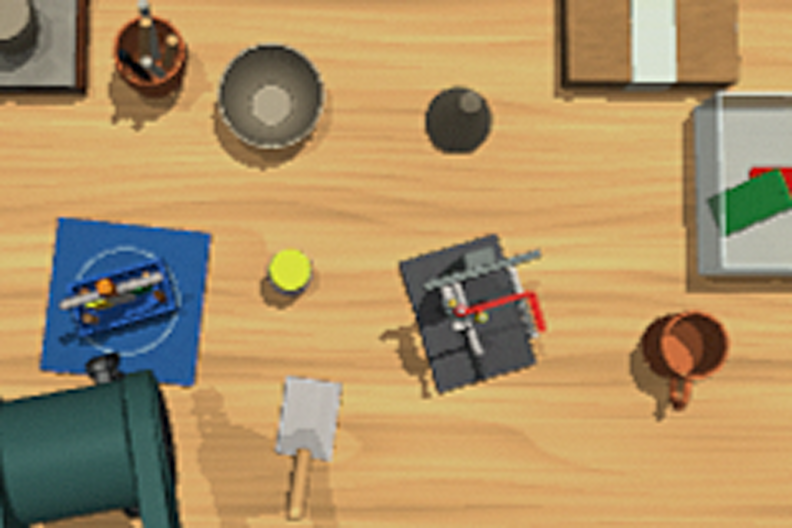

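The caddy stands upright inside the ring, the keeper is shut, and the bystanders are where they were. Handing in.

```bash
python3 -c "
from workcell import r
print(r.sign_off())"
```

```text
the job is handed in; nothing more can be done
None
```

The caddy is off the hook and standing released on the blue board; I handed the job in at about 23 s of the 67 s allowed. No verdict is reported at hand-in, so what follows rests on my own checks.

**Release from the hook:** I gripped the orange post and pushed the bar back until it met the roller. I then pressed the keeper to about 0.51 rad, estimated from the pictures and the roller travel. The wrist showed about 4.5 N while pressing. During the lift it rose to about 5.8 N sideways, with up to about 4 N of extra drag upward, which I took to be friction on the roller. The 12 N limit on the keeper itself is not measured directly. I lifted the bar 26 mm straight up and carried the caddy out through the mouth.

**Placing:** I lowered the caddy in sub-millimetre steps until the board took its weight, then let go and moved the arm clear.

**Last checks:**
- **Position:** the caddy stands upright inside the board's ring, about 5 mm from its centre by eye.
- **Keeper:** it has sprung shut.
- **Bystanders:** all six look unmoved.
- **Arm:** it touches nothing.

No check failed. The one disagreement was that the roller was felt about 1 mm farther back than I had measured in the pictures, and I went by feel.

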